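# Count to the third gap of the specimen rack and push the box home

## Task

On the divider rack, count along from the end block that has the round knob: with a fingertip touch that end block (its knob will do), then the first divider, then the second divider. Then push the long lidded cardboard box, which lies on the rack's open front strip, into the third gap counted from the knob end (the gap just past that second divider), until it is fully home against the back wall. Only push the box, never pick it up, and leave the two small trays, the small box and the jar that are on the rack where they are.

Things in the scene. Friction and masses are not known exactly. Their poses are not given: they have to be found in the camera images.
- rack: fixed rack (mm), grey base and back, pale-wood dividers. Origin: on the table, mid-rack, under the dividers' front ends; x to the back wall (away from robot), y left along the rack. Floor plate 6 thick, x -96..68, y -174..174. Back wall's inner face x = 60, top z = 42. Six gaps 40 wide, x 0..60, centred at y = 120, 72, 24, -24, -72, -120. Open front strip x -90..0, then a lip x -96..-90, top z = 11; strip open at both ends
- div1: one of five pale-wood dividers between neighbouring gaps, 60 long x 8 thick x 36 tall, rounded top and front. Origin: centre of its underside on the rack's floor; its top is 36 above. x runs along the divider to the back wall. div1 is the leftmost (+y of the rack), div5 the rightmost
- div2: one of five pale-wood dividers between neighbouring gaps, 60 long x 8 thick x 36 tall, rounded top and front. Origin: centre of its underside on the rack's floor; its top is 36 above. x runs along the divider to the back wall. div1 is the leftmost (+y of the rack), div5 the rightmost
- div3: one of five pale-wood dividers between neighbouring gaps, 60 long x 8 thick x 36 tall, rounded top and front. Origin: centre of its underside on the rack's floor; its top is 36 above. x runs along the divider to the back wall. div1 is the leftmost (+y of the rack), div5 the rightmost
- div4: one of five pale-wood dividers between neighbouring gaps, 60 long x 8 thick x 36 tall, rounded top and front. Origin: centre of its underside on the rack's floor; its top is 36 above. x runs along the divider to the back wall. div1 is the leftmost (+y of the rack), div5 the rightmost
- div5: one of five pale-wood dividers between neighbouring gaps, 60 long x 8 thick x 36 tall, rounded top and front. Origin: centre of its underside on the rack's floor; its top is 36 above. x runs along the divider to the back wall. div1 is the leftmost (+y of the rack), div5 the rightmost
- end_knob: thick end block of the rack, 60 x 26 x 36 tall, with a round wooden knob (24 diameter, 15 high) on the middle of its top; at either the left or the right end. Origin: centre of its underside on the rack's floor (6 above the table); the knob's top is 51 above the origin, 57 above the table
- end_plain: the other end block, the same without a knob, at the other end. Origin: centre of its underside; its flat top is 36 above
- box: the box to push: loose closed cardboard box, blank label on its lid, 70 long (x) x 32 wide (y) x 28 tall, about 0.12 kg, flat on the front strip near its left or right end, its long axis along the rack's x within 0.08 rad. Origin: centre of its underside, 6 above the table. Slides with ordinary friction. Home: origin at rack x = 25, sticking out 10 in front of the dividers
- jar: small glass jar with white cap, 28 diameter, 35 tall, standing loose on the front strip near the end away from the box; origin under its centre. Leave it
- tray_a: small white tray with fossil pieces, 50 x 30 x 16, loose in one of the gaps, against the back; origin under its centre. Leave it
- tray_b: the same kind of tray, with three pieces, in another gap. Leave it
- small_box: small cardboard box, 50 x 30 x 22, loose in another gap; origin under its centre. Leave it
Things that resemble listed ones, but are neither listed nor needed, are in the scene too. Leave any red or turquoise look-alike of the box alone.

How it is judged (in metres and radians):
On the way, in this order (a step that is already met when the one before it is completed fails the run):
1. a fingertip touches the end block with the knob (contact force between the fingers and end_knob above 0.3 N), for 0.05 s.
2. then the first divider from the knob end (((y of end_knob in the frame of rack above 0 m and contact force between the fingers and div1 above 0.3 N) or (not (y of end_knob in the frame of rack above 0 m) and contact force between the fingers and div5 above 0.3 N))), for 0.05 s.
3. then the second divider from the knob end (((y of end_knob in the frame of rack above 0 m and contact force between the fingers and div2 above 0.3 N) or (not (y of end_knob in the frame of rack above 0 m) and contact force between the fingers and div4 above 0.3 N))), for 0.05 s.
4. then the box is home in the third gap from the knob end (((y of end_knob in the frame of rack above 0 m and y of box in the frame of rack between 0.016 and 0.032 m) or (not (y of end_knob in the frame of rack above 0 m) and y of box in the frame of rack between -0.032 and -0.016 m)) and x of box in the frame of rack above 0.02 m and angle between the x axis of box and the x axis of rack, either way round below 0.12 rad and angle between box's own z axis and vertical below 0.1 rad and height (world z) of box below 0.012 m), for 0.2 s.
At the end, for the whole second after the job is handed in: The box lies flat and at rest in the third gap from the knob end, within 5 mm of touching the back wall (rack x of its middle over 20 mm), centred in the gap within 8 mm and in line with it within 0.12 rad; the trays, small box and jar are within 15 mm of where they were (all of step 4 and linear speed of box below 0.01 m/s and distance of each of tray_a, tray_b, small_box, jar from where it was at the start of the episode below 0.015 m).
It fails at once if the box is lifted (over 12 mm higher than at rest on the rack) (height (world z) of box above 0.018 m).
It fails at once if the box is tipped by more than 0.35 rad (angle between box's own z axis and vertical above 0.35 rad).
It fails at once if a tray, the small box or the jar on the rack is moved by more than 15 mm or tipped over (distance of any of tray_a, tray_b, small_box, jar from where it was at the start of the episode above 0.015 m or angle between any of tray_a, tray_b, small_box, jar's own z axis and vertical above 0.5 rad).
It also fails if it takes over 64 s, if anything falls off the work surface, if the arm or the gripper's body presses on something with over 40 N, if the wrist force passes 120 N, or if a joint passes its speed limit or range.

## Robot

A 7-joint arm with a two-finger parallel gripper is mounted at the origin on the work surface. World frame = base frame: x ahead of the robot, y to its left, z up, the work surface at z = 0. Lengths are in mm, angles in rad, forces in N, time in s.
With the tool pointing down it reaches from about 400 to 875 mm from the base axis. Payload 4.4 kg.
Tool frame: the origin (TCP) lies at the very end of the fingers, on their centre line; the grasp point (between the pads) lies 19 mm behind it; z points along the fingers, y is the direction in which the jaws open and shut (so a half turn about z gives the same grasp; the last joint's range is limited). The gripper opens to 85 mm and grips with 20 to 120 N. Pads are 22 mm wide; open, the fingers measure 114 mm over their backs; the gripper's body (76 mm by 85 mm) begins 54 mm behind the grasp point. The pads swing forward as they close: fully open they stand 13 mm farther back than shut.
Start: joints at [-1.185, 0.628, 0.038, 1.517, -0.027, 0.996, -0.02], TCP at [283.759, 584.807, 197.813] pointing down, gripper open.
Joint ranges: [-3.06, 3.06], [-0.37, 2.12], [-1.25, 1.32], [0.18, 2.47], [-1.1, 4.24], [0.23, 1.98], [-2.94, 2.94]. Speed limits (rad/s): [2.57, 2.57, 3.14, 3.14, 3.14, 3.14, 3.14].

## Interface

Orientations are given as [roll, pitch, yaw] about the fixed x, y, z axes, in that order (R = Rz(yaw) Ry(pitch) Rx(roll)).
In Python, from cell import ctrl, eyes gives the robot as it stands.
- The arm moves only by the tool move_arm, never from a script. Its argument "increments" is a list of rows, each a list of 6 numbers: the shift along the tool's x, y, z in cm, then the turn, a rotation vector about the tool's x, y, z in degrees. In form: [[x, y, z, wx, wy, wz], ...]. A call has 1 to 20 rows; each row is the pose to reach, as a shift and turn from the pose commanded when the call began, along the tool's axes at that moment; what a row does not reach only later rows make up. A row lasts 1/10 s, in which the tool goes at most 50 mm and 8.59 degrees, less where a joint would pass 70% of its speed; a pose out of reach is approached as far as the arm can. A call with a gripper value outside its range is refused whole. "grip" is the opening, from -1 (shut) to 1 (fully open), set as the call begins (left out, the last holds). The fingers move at their own pace and stop on an object; the grip force is fixed at half the most. Time passes only in rows, so rows that repeat a pose let the fingers close. It gives the time, the measured TCP pose, the force and the opening at its end, in the units of the state.
- ctrl.read_state(): the state, without advancing time (a new reading comes with each control period).
- eyes.get_image(name): name is "scene" or "top" or "wrist"; returns the picture (480x640x3 uint8, red, green, blue); there is no depth.
- eyes.calibration(name): a dict with "fx", "fy", "cx", "cy" (pixels), "pose" (4x4, takes a point from camera to world coordinates); the wrist camera has in their place "tool_from_camera" (4x4, takes a point from camera to tool coordinates, whose origin is the TCP and whose axes are the flange's). Camera axes: x right, y up, looking along -z (the intrinsics and any distortion apply to the point x, -y, -z); pixel columns grow to the right and rows downward; lengths in mm; the calibration is good to about 2 mm. A picture is of the moment at which its call begins: read the wrist's pose just before it. calibration takes no time and is no camera call.
- ctrl.finish_job(): hands the job in, once; it reports no verdict.
The state is a dict: "clock": time; "qpos": joint angles; "qd": joint speeds; "tau": joint torques, N m; "eef_pos": TCP position; "tool_rot": TCP orientation; "force": force on the tool from outside, world axes, zero at the start; "torque": the same for the moment, N m; "width": finger opening in mm.
Only numpy, scipy, OpenCV 4.12 (cv2) and the standard library are available. Lean on these libraries where they do the work, as an engineer would, in place of code of your own. Each camera call takes 0.05 s, during which the arm holds its last target. There are 200 camera calls.

## Working session

There is one attempt and no reset: what is moved stays moved. The work goes in short steps, Python scripts to look and compute and a tool call to move; the robot and the scene stay as the last step left them, time stands still between calls to the robot, and variables do not carry over. Pictures are saved under pics/ and viewed, about 8 in all and at most 12, crops included, and the job is handed in when it is done.

Besides the shell and the picture viewer there is one more tool, called after ">>>" by a JSON object that holds its "api" and its "payload". move_arm: Moves the arm, as the interface text tells. Its arguments: {"type":"object","properties":{"increments":{"type":"array","items":{"type":"array","items":{"type":"number"}}},"grip":{"type":"number"}},"required":["increments"]}

```bash
ls; mkdir -p pics; python3 - <<'E'
from cell import ctrl, eyes
import cv2
for n in("scene","top"):
    im=eyes.get_image(n); cv2.imwrite(f"pics/{n}0.png",im[:,:,::-1]); print(eyes.calibration(n))
s=ctrl.read_state(); print(s)
print(eyes.calibration("wrist"))
E
```

```text
pics
{'fx': 437.50440223809784, 'fy': 437.50440223809784, 'cx': 319.5259752977777, 'cy': 234.03071811883964, 'pose': array([[ 6.46855245e-01, -5.93999462e-01,  4.78270771e-01,
         8.43037368e+02],
       [ 7.62606233e-01,  5.06435360e-01, -4.02436280e-01,
        -2.33977974e+02],
       [-3.16629650e-03,  6.25050290e-01,  7.80578061e-01,
         5.74551552e+02],
       [ 0.00000000e+00,  0.00000000e+00,  0.00000000e+00,
         1.00000000e+00]])}
{'fx': 447.7114446005196, 'fy': 447.7114446005196, 'cx': 317.7727205248994, 'cy': 241.6125876657991, 'pose': array([[-2.77795415e-02,  9.87440332e-01, -1.55530989e-01,
         4.14864709e+02],
       [-9.99507818e-01, -2.51697613e-02,  1.87244447e-02,
         3.40831141e+01],
       [ 1.45745941e-02,  1.55974596e-01,  9.87653536e-01,
         7.49492060e+02],
       [ 0.00000000e+00,  0.00000000e+00,  0.00000000e+00,
         1.00000000e+00]])}
{'clock': 0.1, 'qpos': array([-1.18478715,  0.62925676,  0.03846399,  1.51830342, -0.02699112,
        0.9962828 , -0.02002199]), 'qd': array([-0.00054258, -0.00092398,  0.00095085, -0.00195
[... 236 characters left out ...]
523, 196.96809039]), 'tool_rot': array([-3.13986125e+00,  3.71470451e-05,  2.68974999e+00]), 'force': array([-0.3921945 , -0.90503814,  0.35127777]), 'torque': array([-0.01151588,  0.01054741,  0.00943107]), 'width': 85.50598307908605}
{'fx': 403.95235580821617, 'fy': 403.95235580821617, 'cx': 323.5227693261133, 'cy': 240.3561197573286, 'tool_from_camera': array([[-4.63185875e-04,  9.56680589e-01,  2.91139203e-01,
         7.35453774e+01],
       [ 9.99999871e-01,  5.03407890e-04, -6.32506413e-05,
         2.89201298e-01],
       [-2.07072433e-04,  2.91139137e-01, -9.56680699e-01,
        -1.75669802e+02],
       [ 0.00000000e+00,  0.00000000e+00,  0.00000000e+00,
         1.00000000e+00]])}
```

View pics/top0.png

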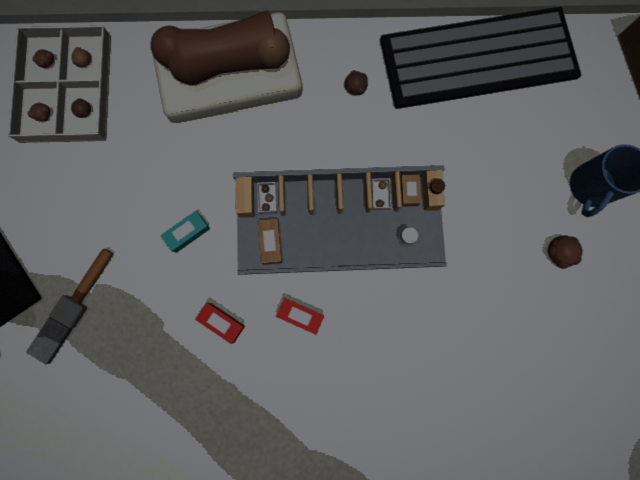

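View pics/scene0.png

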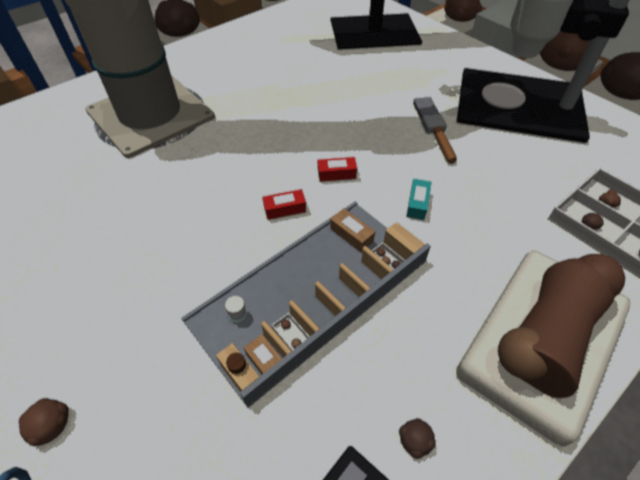

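The top view shows the knob (437,186) at the rack's right (-y) end. From it, div5 is at (397,189), div4 at (369,189) and div3 at (340,190), so the third gap is near (354,190).

Candidates for the box:
- Brown, labelled, on the front strip (270,241): this is the box.
- Small brown box in a gap (411,189).
- Red look-alikes (220,322) and (300,316).
- Turquoise look-alike (185,231).

I'll check this in one close crop.

```bash
cat > h.py <<'E'
import numpy as np, cv2
from cell import ctrl, eyes
from scipy.spatial.transform import Rotation as R
def ray(cal,uv,z,pose=None):
    P=cal.get("pose") if pose is None else pose
    d=P[:3,:3]@np.array([(uv[0]-cal["cx"])/cal["fx"],-(uv[1]-cal["cy"])/cal["fy"],-1.])
    o=P[:3,3]; return o+d*(z-o[2])/d[2]
def wristpose():
    s=ctrl.read_state(); T=np.eye(4)
    T[:3,:3]=R.from_euler("xyz",s["tool_rot"]).as_matrix(); T[:3,3]=s["eef_pos"]
    return T@eyes.calibration("wrist")["tool_from_camera"]
E
python3 -c "
import cv2
a=cv2.imread('pics/top0.png')[155:285,225:455]
cv2.imwrite('pics/c1.png',cv2.resize(a,None,fx=3.4,fy=3.4,interpolation=cv2.INTER_CUBIC))"
```

```text
(no output)
```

View pics/c1.png

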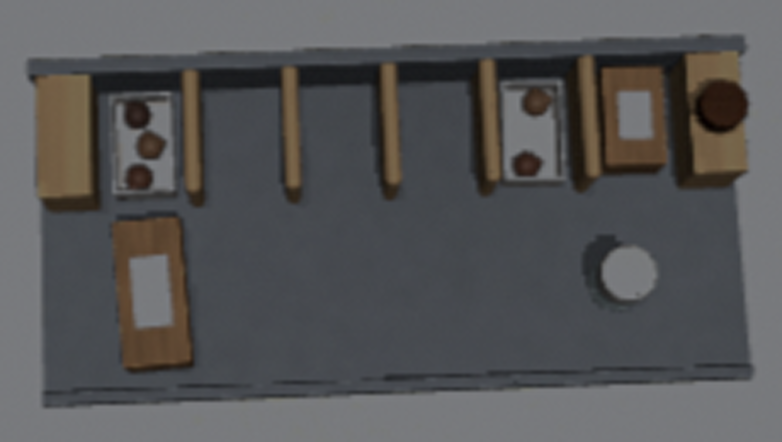

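```bash
cat > m.py <<'E'
from h import *
c=eyes.calibration("top")
f=lambda u,v,z:ray(c,(u/3.4+225,v/3.4+155),z)
# (pixel, z, rack xy)
L=[(28,60,42,68,174),(744,37,42,68,-174),(45,405,0,-96,174),(752,378,0,-96,-174),(720,104,57,30,-161)]
L+=[(193,72,42,60,96),(290,69,42,60,48),(389,66,42,60,0),(488,62,42,60,-48),(587,59,42,60,-96)]
A=np.array([f(u,v,z)[:2] for u,v,z,_,_ in L]);B=np.array([l[3:] for l in L],float)
a,b=A.mean(0),B.mean(0);U,S,Vt=np.linalg.svd((B-b).T@(A-a))
Rm=(U@Vt).T; t=a-Rm@b; yaw=np.arctan2(Rm[1,0],Rm[0,0])
print("scale",S.sum()/((B-b)**2).sum());print(t,yaw);print((A-B@Rm.T-t).round(1))
inv=lambda p:Rm.T@(p-t)
for n,u,v,z in [("b",112,222,34),("b",182,217,34),("b",191,365,34),("b",124,370,34),("jar",629,273,41),("label",152,291,34)]:
    print(n,inv(f(u,v,z)[:2]).round(1))
E
python3 m.py
```

```text
scale 0.9922191410501637
[577.76522325 -18.25499036] 0.012641983132764458
[[ 0.4 -0.9]
 [-0.5  0.5]
 [ 1.7 -0.2]
 [ 1.4 -2.1]
 [ 0.2  6.5]
 [-0.4 -1.9]
 [-0.6 -0.6]
 [-0.9 -0.4]
 [-0.6 -0.3]
 [-0.8 -0.4]]
b [-10.9 135.3]
b [ -9.7 101.8]
b [-81.2  99.4]
b [-82.3 131. ]
jar [ -46.2 -109.3]
label [-45.1 117. ]
```

The crop shows five dividers (crop x 193, 290, 389, 488, 588) and the knob block on the right. Gap 3 from the knob is empty. The box with its label is centred at (152,292) and the jar is at (629,273). Next I'll check what stands near the arm's path.

```bash
python3 - <<'E'
from h import *
s=ctrl.read_state()
for n in("scene","top"):
    c=eyes.calibration(n);P=np.linalg.inv(c["pose"])
    for p in [s["eef_pos"],[610,-172,57],[610,-172,200],[0,0,0]]:
        q=P@np.r_[p,1]; print(n,np.round(p),c["cx"]-c["fx"]*q[0]/q[2],c["cy"]+c["fy"]*q[1]/q[2])
c=eyes.calibration("scene")
for uv in [(375,32),(525,105),(570,105),(595,25),(380,0)]: print(uv,ray(c,uv,0).round())
cv2.imwrite("pics/w0.png",eyes.get_image("wrist")[:,:,::-1])
E
```

```text
scene [283. 584. 197.] 448.68142737462915 -16.57310407181646
scene [ 610 -172   57] 237.07657798988663 358.45527739203754
scene [ 610 -172  200] 215.1500228020015 299.6431821596797
scene [0 0 0] 150.66074001981448 113.70413379237115
top [283. 584. 197.] -164.10228432667577 441.3508833199876
top [ 610 -172   57] 436.5148868683244 185.59159901396168
top [ 610 -172  200] 467.20147889793054 154.5680018899573
top [0 0 0] 340.72090410223575 589.598384846219
(375, 32) [ 61. 621.   0.]
(525, 105) [507. 641.   0.]
(570, 105) [571. 716.   0.]
(595, 25) [ 422. 1101.    0.]
(380, 0) [-66. 768.   0.]
```

View pics/w0.png

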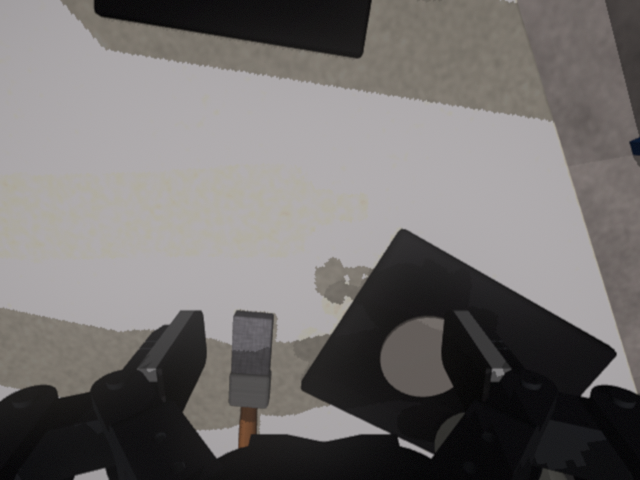

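The wrist view shows the microscope stand at (460,340) and the brush at (250,350), both beside the start pose and away from my path. I'll go above the knob with jaws shut and lined up along rack x.

```bash
cat >> h.py <<'E'
T0=np.array([577.8,-18.3]);YAW=.0126
def w(x,y): c,s=np.cos(YAW),np.sin(YAW);return T0+[c*x-s*y,s*x+c*y]
def inc(p,yaw,frm=None):
    s=ctrl.read_state();A=R.from_euler("xyz",s["tool_rot"])
    B=R.from_euler("xyz",[np.pi,0,yaw])
    print((A.inv().apply(np.array(p)-s["eef_pos"])/10).round(2),(A.inv()*B).as_rotvec(degrees=True).round(1))
E
python3 - <<'E'
from h import *
inc([*w(30,-153),120],np.pi/2+YAW)
E
```

```text
[-62.32 -53.69   7.79] [-0.1  0.  63.4]
```

>>> {"api": "move_arm", "payload": {"increments": [[-6.2,-5.4,0,0,0,6],[-12.4,-10.7,0,0,0,13],[-18.7,-16.1,0.5,0,0,20],[-25,-21.5,1.5,0,0,26],[-31,-26.8,2.5,0,0,33],[-37.4,-32.2,3.5,0,0,40],[-43.6,-37.6,4.5,0,0,46],[-49.8,-43,5.5,0,0,52],[-56,-48.3,6.5,0,0,58],[-62.3,-53.7,7.8,0,0,63.4],[-62.3,-53.7,7.8,0,0,63.4],[-62.3,-53.7,7.8,0,0,63.4],[-62.3,-53.7,7.8,0,0,63.4],[-62.3,-53.7,7.8,0,0,63.4],[-62.3,-53.7,7.8,0,0,63.4],[-62.3,-53.7,7.8,0,0,63.4],[-62.3,-53.7,7.8,0,0,63.4],[-62.3,-53.7,7.8,0,0,63.4],[-62.3,-53.7,7.8,0,0,63.4],[-62.3,-53.7,7.8,0,0,63.4]], "grip": -1}}

```text
clock: 2.15
eef_pos: [609.5, -168.2, 119.5]
tool_rot: [-3.141, -0.002, 1.585]
force: [-0.5, 1.0, -0.1]
width: 0.1
```

```bash
python3 - <<'E'
from h import *
P=wristpose();np.save("pics/P1.npy",P)
cv2.imwrite("pics/w1.png",eyes.get_image("wrist")[:,:,::-1])
inc([*w(30,-153),62],np.pi/2+YAW)
E
```

```text
[-0.29  0.01  5.77] [-0.  -0.1  0.1]
```

View pics/w1.png

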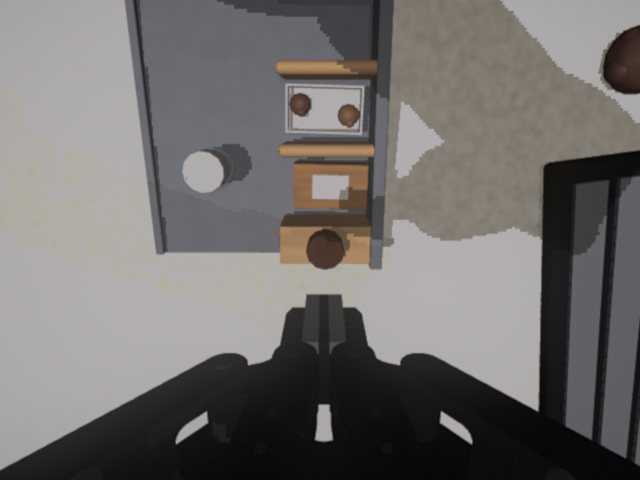

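The wrist view shows the knob at (325,248), div5 at (328,150), div4 at (328,68) and the jar at (206,170). The fingertips are at (323,300).

```bash
python3 - <<'E'
from h import *
P=np.load("pics/P1.npy");c=eyes.calibration("wrist")
Ri=lambda p:(R.from_euler("z",-YAW).apply(np.r_[p[:2]-T0,0])[:2]).round(1)
for n,uv,z,e in [("knob",(325,248),57,(30,-153)),("div5",(328,150),42,(30,-96)),("div4",(328,68),42,(30,-48)),("jar",(204,171),41,(-46,-109))]:
    print(n,Ri(ray(c,uv,z,P)),e)
E
```

```text
knob [  31.4 -153.4] (30, -153)
div5 [ 33.1 -95.1] (30, -96)
div4 [ 32.9 -48.5] (30, -48)
jar [ -44.4 -108.1] (-46, -109)
```

>>> {"api": "move_arm", "payload": {"increments": [[-0.3,0,3,0,0,0],[-0.3,0,5.3,0,0,0],[-0.3,0,5.8,0,0,0],[-0.3,0,6.1,0,0,0],[-0.3,0,6.3,0,0,0],[-0.3,0,6.3,0,0,0]]}}

```text
clock: 2.8
eef_pos: [610.5, -173.2, 57.7]
tool_rot: [3.14, 0.0, 1.584]
force: [0.4, -0.2, -0.2]
width: 0.3
```

>>> {"api": "move_arm", "payload": {"increments": [[0,0,0.1,0,0,0],[0,0,0.2,0,0,0],[0,0,0.3,0,0,0],[0,0,0.3,0,0,0],[0,0,0.3,0,0,0]]}}

```text
clock: 3.3
eef_pos: [609.8, -173.3, 53.8]
tool_rot: [-3.142, -0.0, 1.583]
force: [-0.2, -0.8, -0.7]
width: 0.0
```

>>> {"api": "move_arm", "payload": {"increments": [[0,0,0.1,0,0,0],[0,0,0.2,0,0,0],[0,0,0.2,0,0,0]]}}

```text
clock: 3.6
eef_pos: [609.7, -173.3, 51.6]
tool_rot: [-3.141, -0.0, 1.583]
force: [-1.0, -0.2, -0.4]
width: 0.3
```

```bash
python3 - <<'E'
from h import *
s=ctrl.read_state();print(s["eef_pos"],s["force"],s["torque"],s["tau"])
cv2.imwrite("pics/w2.png",cv2.resize(eyes.get_image("wrist")[100:380,180:480,::-1],None,fx=2,fy=2))
E
```

```text
[ 609.66915824 -173.26087525   51.5689732 ] [-1.0381385  -0.22618307 -0.37914159] [-0.00602322  0.0010414  -0.01598388] [ 2.27508129e-02 -5.84767413e+01  4.90878537e+00 -1.41824359e+01
  6.54914198e-03 -1.95960148e-02  2.45308969e-03]
```

View pics/w2.png

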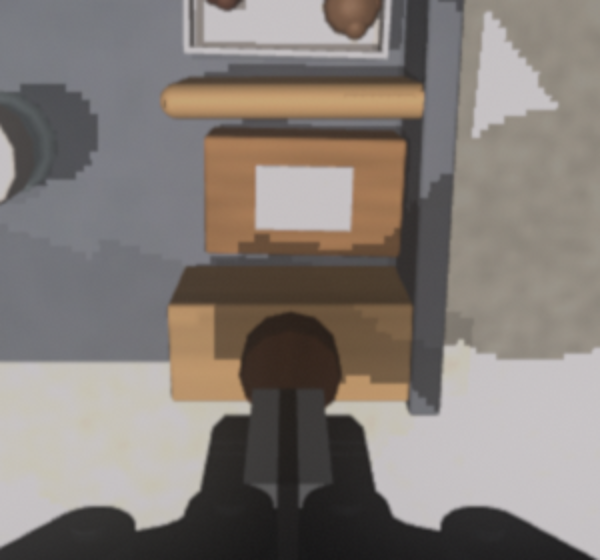

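```bash
python3 - <<'E'
from h import *
c=eyes.calibration("wrist");Q=np.linalg.inv(c["tool_from_camera"])
for p in [(0,0,0),(11,0,0),(-11,0,0),(0,10,0)]:
    q=Q@np.r_[p,1]; print(p,c["cx"]-c["fx"]*q[0]/q[2],c["cy"]+c["fy"]*q[1]/q[2])
P=wristpose();print(ray(c,(325.5,280),57,P),ray(c,(324,294),51.6,P))
E
```

```text
(0, 0, 0) 322.10434485460337 282.60435479394687
(11, 0, 0) 322.06900742626885 260.5217063177909
(-11, 0, 0) 322.1385105098612 303.95475267443527
(0, 10, 0) 343.40749037878413 282.58960147635713
[ 611.26179103 -169.70177686   57.        ] [ 610.70476999 -179.08890599   51.6       ]
```

Still no force at 51.6, so the tips may be beside or behind the knob. I'll move slowly toward it (+y = tool x) and watch the force.

>>> {"api": "move_arm", "payload": {"increments": [[0.1,0,0,0,0,0],[0.2,0,0,0,0,0],[0.3,0,0,0,0,0],[0.4,0,0,0,0,0],[0.4,0,0,0,0,0]]}}

```text
clock: 4.15
eef_pos: [609.8, -169.0, 51.8]
tool_rot: [3.142, -0.0, 1.584]
force: [-1.0, -0.2, -0.1]
width: 0.2
```

>>> {"api": "move_arm", "payload": {"increments": [[0,0,0.1,0,0,0],[0,0,0.2,0,0,0],[0,0,0.3,0,0,0],[0,0,0.4,0,0,0],[0,0,0.4,0,0,0]]}}

```text
clock: 4.65
eef_pos: [609.6, -169.3, 47.6]
tool_rot: [-3.141, -0.0, 1.583]
force: [0.4, 0.4, 0.5]
width: -0.0
```

>>> {"api": "move_arm", "payload": {"increments": [[0,0,0.1,0,0,0],[0,0,0.2,0,0,0],[0,0,0.3,0,0,0],[0,0,0.3,0,0,0]]}}

```text
clock: 5.05
eef_pos: [609.6, -169.3, 44.6]
tool_rot: [-3.141, -0.0, 1.583]
force: [1.3, -0.2, 0.5]
width: -0.1
```

```bash
python3 - <<'E'
from h import *
s=ctrl.read_state();print(s["eef_pos"],s["force"])
a=eyes.get_image("wrist")[180:380,240:420,::-1];b=eyes.get_image("scene")[300:420,180:300,::-1]
a=cv2.resize(a,None,fx=2.2,fy=2.2);b=cv2.resize(b,(440,440),interpolation=cv2.INTER_CUBIC)
cv2.imwrite("pics/w3.png",np.hstack([a[:440],b[:,:396]]))
E
```

```text
[ 609.64632952 -169.26002347   44.60544359] [ 1.30770026 -0.23927021  0.48405247]
```

View pics/w3.png

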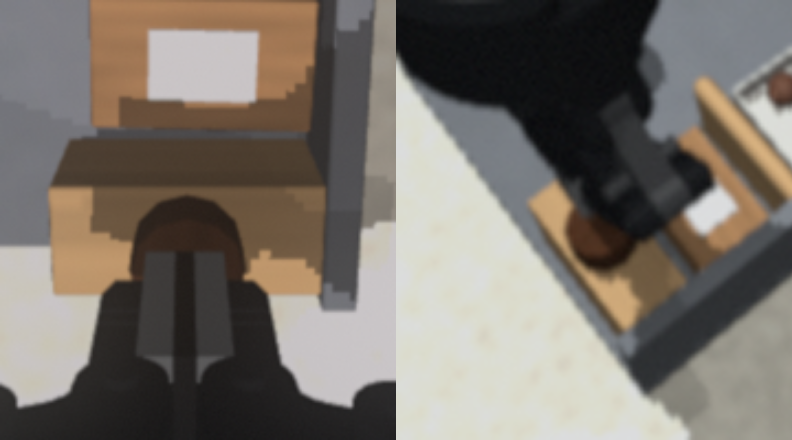

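The wrist half shows the tips over the knob's near half (crop 185,255). The scene half shows the fingers just above the knob (crop 600,235), so the tips seem to end short of the nominal TCP. I'll keep going down gently.

>>> {"api": "move_arm", "payload": {"increments": [[0,0,0.1,0,0,0],[0,0,0.2,0,0,0],[0,0,0.2,0,0,0]]}}

```text
clock: 5.45
eef_pos: [609.6, -169.3, 42.6]
tool_rot: [-3.141, -0.0, 1.583]
force: [0.2, 0.0, 0.1]
width: -0.3
```

>>> {"api": "move_arm", "payload": {"increments": [[0,0,0.1,0,0,0],[0,0,0.2,0,0,0],[0,0,0.2,0,0,0]]}}

```text
clock: 5.75
eef_pos: [609.6, -169.3, 40.6]
tool_rot: [-3.141, -0.0, 1.583]
force: [-0.2, -0.5, 0.9]
width: 0.5
```

>>> {"api": "move_arm", "payload": {"increments": [[0,0,0.1,0,0,0],[0,0,0.2,0,0,0],[0,0,0.3,0,0,0],[0,0,0.3,0,0,0]]}}

```text
clock: 6.15
eef_pos: [609.6, -169.3, 37.6]
tool_rot: [-3.141, -0.0, 1.583]
force: [0.1, 1.1, -0.4]
width: 0.1
```

>>> {"api": "move_arm", "payload": {"increments": [[0,0,0.1,0,0,0],[0,0,0.2,0,0,0],[0,0,0.2,0,0,0]]}}

```text
clock: 6.45
eef_pos: [609.7, -169.3, 35.6]
tool_rot: [-3.141, -0.0, 1.583]
force: [0.2, 0.1, 0.3]
width: -0.1
```

>>> {"api": "move_arm", "payload": {"increments": [[0,0,0.1,0,0,0],[0,0,0.2,0,0,0],[0,0,0.2,0,0,0]]}}

```text
clock: 6.75
eef_pos: [609.7, -169.3, 33.6]
tool_rot: [-3.141, -0.0, 1.583]
force: [0.2, -0.3, 0.4]
width: 0.3
```

```bash
python3 - <<'E'
from h import *
s=ctrl.read_state();print(s["eef_pos"],s["force"],s["width"])
a=eyes.get_image("wrist")[180:380,240:420,::-1];b=eyes.get_image("scene")[300:420,180:300,::-1]
d=eyes.get_image("top")[140:240,380:490,::-1]
a=cv2.resize(a,None,fx=1.8,fy=1.8)[:360,:300];f=lambda x:cv2.resize(x,(360,360),interpolation=cv2.INTER_CUBIC)
o=np.hstack([a,f(b)[:,:],f(d)]);o=cv2.resize(o,None,fx=.78,fy=.78);print(o.shape)
cv2.imwrite("pics/w4.png",o)
E
```

```text
[ 609.65519205 -169.26912326   33.63589078] [ 0.22204933 -0.34952144  0.38975781] 0.2571360906475296
(281, 796, 3)
```

View pics/w4.png

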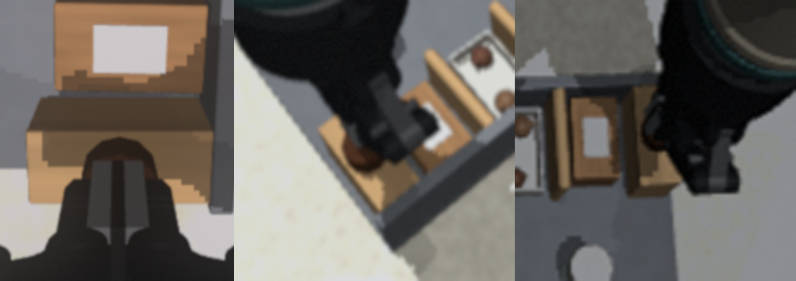

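The left panel shows the tips in front of the knob's top face. The line of sight through the visible tip edge only clears the knob if the tips really end 24 mm or more above the nominal TCP, so I'll keep stepping down.

>>> {"api": "move_arm", "payload": {"increments": [[0,0,0.1,0,0,0],[0,0,0.2,0,0,0],[0,0,0.2,0,0,0]]}}

```text
clock: 7.2
eef_pos: [609.6, -169.3, 31.6]
tool_rot: [-3.141, -0.0, 1.583]
force: [0.3, 0.8, -0.2]
width: -0.1
```

>>> {"api": "move_arm", "payload": {"increments": [[0,0,0.1,0,0,0],[0,0,0.2,0,0,0],[0,0,0.2,0,0,0]]}}

```text
clock: 7.5
eef_pos: [609.7, -169.3, 29.6]
tool_rot: [-3.141, -0.0, 1.583]
force: [-0.7, 0.7, -0.5]
width: -0.3
```

In the open-gripper picture, 85 mm of opening spans about 240 px. That puts the open tips about 46 mm behind the nominal TCP, so shut tips are about 33–37 mm short of it. I expect contact with the knob at TCP z of about 20–24.

>>> {"api": "move_arm", "payload": {"increments": [[0,0,0.2,0,0,0],[0,0,0.3,0,0,0],[0,0,0.3,0,0,0]]}}

```text
clock: 7.8
eef_pos: [609.6, -169.3, 26.6]
tool_rot: [-3.141, -0.0, 1.583]
force: [0.4, -0.8, -0.3]
width: 0.0
```

>>> {"api": "move_arm", "payload": {"increments": [[0,0,0.1,0,0,0],[0,0,0.2,0,0,0],[0,0,0.2,0,0,0]]}}

```text
clock: 8.1
eef_pos: [609.6, -169.3, 24.6]
tool_rot: [-3.141, -0.0, 1.583]
force: [-0.6, 0.6, -0.3]
width: 0.1
```

>>> {"api": "move_arm", "payload": {"increments": [[0,0,0.1,0,0,0],[0,0,0.2,0,0,0],[0,0,0.2,0,0,0]]}}

```text
clock: 8.4
eef_pos: [609.9, -169.3, 23.6]
tool_rot: [3.141, -0.0, 1.583]
force: [-0.6, 1.1, 5.8]
width: 0.1
```

Contact: 5.8 N at TCP z 23.6, so the real tips are 33.4 mm above the nominal TCP. Now to div5: lift, move +y, then lower to a tip height of 42 (TCP z about 8.6).

>>> {"api": "move_arm", "payload": {"increments": [[0,0,-2,0,0,0],[3,0,-2,0,0,0],[5.5,0,-2,0,0,0],[5.5,0,-2,0,0,0],[5.5,0,0.5,0,0,0],[5.5,0,1.2,0,0,0],[5.5,0,1.3,0,0,0],[5.5,0,1.4,0,0,0],[5.5,0,1.4,0,0,0]]}}

```text
clock: 9.3
eef_pos: [609.4, -114.9, 9.2]
tool_rot: [3.141, 0.0, 1.583]
force: [-0.5, 0.6, 0.1]
width: 0.3
```

>>> {"api": "move_arm", "payload": {"increments": [[0,0,0.1,0,0,0],[0,0,0.2,0,0,0],[0,0,0.2,0,0,0]]}}

```text
clock: 9.6
eef_pos: [609.7, -114.8, 8.4]
tool_rot: [3.14, 0.0, 1.583]
force: [-1.9, -0.0, 8.7]
width: -0.1
```

>>> {"api": "move_arm", "payload": {"increments": [[0,0,-1.5,0,0,0],[2.4,0,-1.5,0,0,0],[4.8,0,-1.5,0,0,0],[4.8,0,-1.5,0,0,0],[4.8,0,-0.4,0,0,0],[4.8,0,-0.1,0,0,0],[4.8,0,0,0,0,0],[4.8,0,0.05,0,0,0],[4.8,0,0.05,0,0,0]]}}

```text
clock: 10.5
eef_pos: [608.7, -67.2, 8.2]
tool_rot: [3.141, -0.001, 1.582]
force: [-3.8, 2.1, 17.5]
width: -0.1
```

```bash
python3 - <<'E'
from h import *
inc([*w(-46,160),45],np.pi/2+YAW); inc([*w(-46,160),-19],np.pi/2+YAW); inc([*w(-46,-24+16+11),-19],np.pi/2+YAW)
E
```

```text
[20.91 -7.67 -3.67] [ 0.  -0.  -0.1]
[20.91 -7.67  2.73] [ 0.  -0.  -0.1]
[ 5.21 -7.64  2.72] [ 0.  -0.  -0.1]
```

>>> {"api": "move_arm", "payload": {"increments": [[0,0,-2,0,0,0],[0,0,-4,0,0,0],[4,-2,-4,0,0,0],[8,-4,-4,0,0,0],[12,-6,-4,0,0,0],[16,-7.7,-4,0,0,0],[20.9,-7.7,-4,0,0,0],[20.9,-7.7,-4,0,0,0],[20.9,-7.7,-4,0,0,0]], "grip": -0.3}}

```text
clock: 11.4
eef_pos: [528.9, 142.1, 45.9]
tool_rot: [-3.142, 0.001, 1.585]
force: [0.1, -0.3, 0.2]
width: 29.7
```

```bash
python3 - <<'E'
from h import *
s=ctrl.read_state();print(s["eef_pos"],s["width"],s["force"],s["clock"])
a=eyes.get_image("top")[150:290,215:395,::-1];b=eyes.get_image("scene")[180:300,290:450,::-1]
f=lambda x:cv2.resize(x,(400,320),interpolation=cv2.INTER_CUBIC)
cv2.imwrite("pics/w5.png",np.hstack([f(a),f(b)]))
inc([*w(-46,160),-19],np.pi/2+YAW)
E
```

```text
[528.94029669 142.11036149  45.90703041] 29.706831482617602 [ 0.0597806  -0.283162    0.22738669] 11.4
[0.19 0.05 6.51] [ 0.   0.1 -0.2]
```

View pics/w5.png

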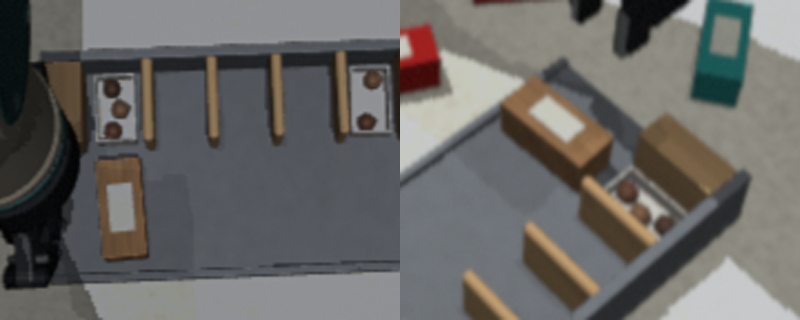

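The box sits undisturbed at (122,210) in the left panel, and the tips are beyond its left side. I'll lower, then push -y.

>>> {"api": "move_arm", "payload": {"increments": [[0.2,0,2.5,0,0,0],[0.2,0,5,0,0,0],[0.2,0,6,0,0,0],[0.2,0,6.4,0,0,0],[0.2,0,6.4,0,0,0]]}}

```text
clock: 12.0
eef_pos: [529.1, 142.4, -17.8]
tool_rot: [-3.141, 0.001, 1.581]
force: [0.4, -0.2, -0.3]
width: 30.0
```

>>> {"api": "move_arm", "payload": {"increments": [[-0.5,0,0,0,0,0],[-1,0,0,0,0,0],[-1.5,0,0,0,0,0],[-2,0,0,0,0,0],[-2.5,0,0,0,0,0],[-3,0,0,0,0,0],[-4,0,0,0,0,0],[-5,0,0,0,0,0],[-6,0,0,0,0,0],[-7,0,0,0,0,0],[-8,0,0,0,0,0],[-9,0,0,0,0,0],[-10,0,0,0,0,0],[-10.5,0,0,0,0,0],[-10.8,0,0,0,0,0],[-11,0,0,0,0,0]]}}

```text
clock: 13.6
eef_pos: [530.2, 33.7, -17.7]
tool_rot: [-3.141, -0.0, 1.583]
force: [0.3, 1.3, 0.5]
width: 30.0
```

```bash
python3 - <<'E'
from h import *
s=ctrl.read_state();print(s["eef_pos"],s["width"],s["force"],s["clock"])
c=eyes.calibration("top");im=eyes.get_image("top");cv2.imwrite("pics/t6.png",im[:,:,::-1])
a=im[150:290,225:455,::-1];b=eyes.get_image("scene")[190:350,240:440,::-1]
f=lambda x:cv2.resize(x,(400,300),interpolation=cv2.INTER_CUBIC)
cv2.imwrite("pics/w6.png",np.hstack([f(a),f(b)]))
inc([*w(-46,3),-19],np.pi/2+YAW)
E
```

```text
[530.18788239  33.74180258 -17.71804848] 29.987366882452953 [0.30614047 1.32201638 0.5487003 ] 13.6
[-4.95  0.09  0.12] [-0.  0. -0.]
```

View pics/w6.png

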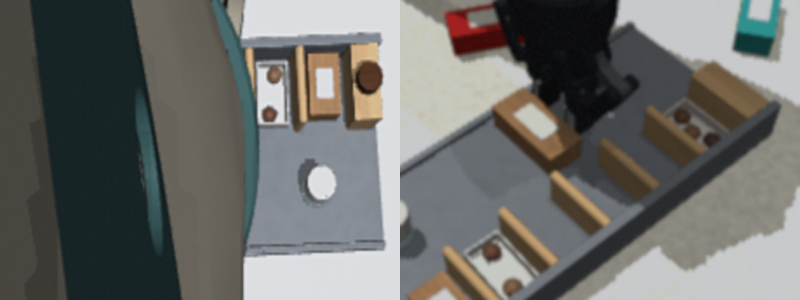

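The scene half shows the box square, pushed by both tips, near gaps 2 and 3 (lid at (537,122)). I'll finish the side push and then measure the label centre numerically.

>>> {"api": "move_arm", "payload": {"increments": [[-0.5,0,0,0,0,0],[-1.2,0,0,0,0,0],[-2,0,0,0,0,0],[-2.8,0,0,0,0,0],[-3.4,0,0,0,0,0],[-3.8,0,0,0,0,0],[-4,0,0,0,0,0],[-4.2,0,0,0,0,0],[-4.4,0,0,0,0,0],[-4.4,0,0,0,0,0]]}}

```text
clock: 14.7
eef_pos: [530.8, -10.5, -17.7]
tool_rot: [3.141, 0.0, 1.583]
force: [0.5, 0.1, 0.0]
width: 29.8
```

```bash
cat > lab.py <<'E'
from h import *
s=ctrl.read_state();print(s["eef_pos"],s["force"],s["clock"])
c=eyes.calibration("scene");im=eyes.get_image("scene");cv2.imwrite("pics/s_last.png",im[:,:,::-1])
hsv=cv2.cvtColor(im,cv2.COLOR_RGB2HSV)
m=((hsv[...,2]>110)&(hsv[...,1]<60)).astype(np.uint8)
n,l,st,ce=cv2.connectedComponentsWithStats(m)
Ri=lambda p:R.from_euler("z",-YAW).apply(np.r_[p[:2]-T0,0])[:2].round(1)
for i in range(1,n):
    if 40<st[i,4]<1200:
        r=Ri(ray(c,ce[i],34))
        if abs(r[1])<175 and -100<r[0]<70:
            k=cv2.findContours((l==i).astype(np.uint8),0,2)[0][0]
            q=np.array([Ri(ray(c,p,34)) for p in k[:,0].astype(float)],np.float32)
            print(ce[i].round(1),st[i,4],r,cv2.minAreaRect(q))
E
python3 lab.py
```

```text
[530.83826365 -10.46308033 -17.68077206] [0.52256052 0.14273612 0.04345283] 14.7
[285.  270.2] 251 [-47.1 -19.9] ((-47.09381866455078, -20.165422439575195), (18.816495895385742, 35.19112777709961), 89.80174255371094)
[331.7 264.2] 63 [-9.4 39.5] ((-9.908852577209473, 40.204532623291016), (19.624755859375, 10.483134269714355), 41.106285095214844)
[262.8 353.5] 239 [  36.3 -122.3] ((36.22692108154297, -122.13837432861328), (17.164648056030273, 24.90718650817871), 88.72699737548828)
```

The box is square at (-47, -19.5). It needs 4.5 mm more.

>>> {"api": "move_arm", "payload": {"increments": [[-0.1,0,0,0,0,0],[-0.2,0,0,0,0,0],[-0.3,0,0,0,0,0],[-0.4,0,0,0,0,0],[-0.45,0,0,0,0,0],[-0.45,0,0,0,0,0]]}}

```text
clock: 15.35
eef_pos: [530.8, -15.0, -17.7]
tool_rot: [3.142, 0.0, 1.583]
force: [-0.4, 0.2, 0.2]
width: 29.9
```

```bash
python3 lab.py | head -2;  python3 - <<'E'
from h import *
inc([*w(-46,45),40],np.pi/2+YAW); inc([*w(-125,-24),40],np.pi+YAW)
E
```

```text
[530.8415777  -14.98535912 -17.70750113] [-0.36484151  0.21217083  0.20384475] 15.35
[331.2 265.9] 85 [-7.6 36.9] ((-8.952181816101074, 37.69908142089844), (24.387588500976562, 13.648965835571289), 34.20689010620117)
[ 4.11  0.09 -5.77] [-0.  0. -0.]
[-2.79 -7.81 -5.77] [ -0.   0. -90.]
```

>>> {"api": "move_arm", "payload": {"increments": [[1,0,0,0,0,0],[2,0,0,0,0,0],[2,0,-3,0,0,0],[2,0,-5.8,0,0,0],[1,-1,-5.8,0,0,-8],[0,-2,-5.8,0,0,-16],[-1,-3,-5.8,0,0,-24],[-2,-4,-5.8,0,0,-32],[-2.8,-5,-5.8,0,0,-40],[-2.8,-6,-5.8,0,0,-48],[-2.8,-7,-5.8,0,0,-56],[-2.8,-7.8,-5.8,0,0,-64],[-2.8,-7.8,-5.8,0,0,-72],[-2.8,-7.8,-5.8,0,0,-80],[-2.8,-7.8,-5.8,0,0,-88],[-2.8,-7.8,-5.8,0,0,-90],[-2.8,-7.8,-5.8,0,0,-90],[-2.8,-7.8,-5.8,0,0,-90]], "grip": -1}}

```text
clock: 17.2
eef_pos: [453.2, -43.4, 40.3]
tool_rot: [3.142, -0.0, -3.131]
force: [0.2, 0.2, -0.1]
width: -0.2
```

```bash
python3 lab.py;  python3 - <<'E'
from h import *
inc([*w(-125,-24),-18],np.pi+YAW)
s=ctrl.read_state();print(s["eef_pos"],s["tool_rot"])
E
```

```text
[453.21491752 -43.38214583  40.30647831] [ 0.21159435  0.15571849 -0.06359172] 17.2
[282.8 271.8] 242 [-46.9 -24.1] ((-47.21044158935547, -24.156145095825195), (33.9869499206543, 17.81180191040039), 0.18423087894916534)
[262.7 353.5] 240 [  36.3 -122.3] ((36.23854064941406, -122.11953735351562), (17.183189392089844, 24.905170440673828), 89.35626220703125)
[ 0.01 -0.04  5.83] [-0.  -0.  -0.1]
[453.23019392 -43.48421656  40.303508  ] [-3.14154150e+00 -3.87306447e-05 -3.13059136e+00]
```

The box is at (-47, -24.1) and in line. I'll lower and push +x (tool -x).

>>> {"api": "move_arm", "payload": {"increments": [[0,0,3,0,0,0],[0,0,5,0,0,0],[0,0,5.7,0,0,0],[0,0,5.7,0,0,0]]}}

```text
clock: 17.65
eef_pos: [452.4, -43.5, -17.8]
tool_rot: [3.141, -0.002, -3.129]
force: [-0.4, 0.3, -0.4]
width: -0.1
```

>>> {"api": "move_arm", "payload": {"increments": [[-1,0,0,0,0,0],[-2,0,0,0,0,0],[-2.5,0,0,0,0,0],[-3,0,0,0,0,0],[-3.5,0,0,0,0,0],[-4,0,0,0,0,0],[-4.5,0,0,0,0,0],[-5,0,0,0,0,0],[-5.5,0,0,0,0,0],[-6,0,0,0,0,0],[-6.5,0,0,0,0,0],[-7,0,0,0,0,0],[-7,0,0,0,0,0]]}}

```text
clock: 18.95
eef_pos: [524.6, -42.7, -16.6]
tool_rot: [3.141, 0.002, -3.129]
force: [-0.5, 0.5, 0.1]
width: -0.2
```

```bash
python3 lab.py
```

```text
[524.62544479 -42.71051303 -16.64015832] [-0.52120889  0.48705339  0.12194243] 18.95
[300.  289.1] 263 [ -7.  -23.9] ((-7.486751556396484, -24.237934112548828), (34.60393142700195, 18.184083938598633), 0.1813141256570816)
[262.7 353.5] 240 [  36.3 -122.3] ((36.128082275390625, -122.13617706298828), (17.164648056030273, 25.104915618896484), 88.72699737548828)
```

>>> {"api": "move_arm", "payload": {"increments": [[-0.5,0,0,0,0,0],[-1,0,0,0,0,0],[-1.5,0,0,0,0,0],[-2,0,0,0,0,0],[-2.4,0,0,0,0,0],[-2.7,0,0,0,0,0],[-2.9,0,0,0,0,0],[-3,0,0,0,0,0],[-3.1,0,0,0,0,0],[-3.1,0,0,0,0,0]]}}

```text
clock: 20.0
eef_pos: [554.3, -42.5, -16.7]
tool_rot: [3.141, 0.0, -3.129]
force: [-0.7, -0.4, -0.2]
width: 0.2
```

>>> {"api": "move_arm", "payload": {"increments": [[-0.1,0,0,0,0,0],[-0.2,0,0,0,0,0],[-0.2,0,0,0,0,0]]}}

```text
clock: 20.3
eef_pos: [556.6, -42.4, -16.7]
tool_rot: [3.141, 0.001, -3.129]
force: [0.2, -0.2, -0.0]
width: -0.1
```

```bash
python3 lab.py
```

```text
[556.60829278 -42.40727097 -16.68653735] [ 0.24486743 -0.19757416 -0.0498136 ] 20.3
[348.8 295.3] 118 [46.5 21.9] ((45.77846145629883, 22.04998779296875), (22.07390022277832, 14.057182312011719), 6.146598815917969)
[314.3 303.7] 288 [ 24.6 -24. ] ((24.348468780517578, -24.05542755126953), (34.68775939941406, 18.01817512512207), 0.17738643288612366)
[262.7 353.5] 240 [  36.3 -122.3] ((36.23854064941406, -122.11953735351562), (17.183189392089844, 24.905170440673828), 89.35626220703125)
```

Box x is about 24.6. A last nudge should show contact with the wall.

>>> {"api": "move_arm", "payload": {"increments": [[-0.1,0,0,0,0,0],[-0.15,0,0,0,0,0],[-0.15,0,0,0,0,0]]}}

```text
clock: 20.65
eef_pos: [557.7, -42.5, -16.7]
tool_rot: [-3.142, -0.0, -3.129]
force: [-1.3, 0.4, 0.9]
width: -0.1
```

>>> {"api": "move_arm", "payload": {"increments": [[-0.1,0,0,0,0,0],[-0.15,0,0,0,0,0],[-0.15,0,0,0,0,0]]}}

```text
clock: 20.95
eef_pos: [557.5, -42.5, -16.9]
tool_rot: [-3.141, -0.003, -3.129]
force: [-5.6, 0.9, 3.7]
width: -0.0
```

The force rose to 5.6 N and the arm stopped moving, so the box is against the back wall. I'll retreat and check.

>>> {"api": "move_arm", "payload": {"increments": [[1,0,0,0,0,0],[3,0,0,0,0,0],[5,0,-2,0,0,0],[7,0,-6,0,0,0],[10,0,-10,0,0,0],[10,0,-12,0,0,0],[10,0,-12,0,0,0],[10,0,-12,0,0,0]]}}

```text
clock: 21.75
eef_pos: [460.3, -43.9, 103.6]
tool_rot: [-3.141, 0.003, -3.13]
force: [0.5, -0.0, -0.2]
width: 0.3
```

```bash
python3 lab.py; python3 -c "
import cv2
cv2.imwrite('pics/c7.png',cv2.resize(cv2.imread('pics/s_last.png')[180:410,170:450],None,fx=2.5,fy=2.5))"
```

```text
[460.28373603 -43.89681371 103.62338983] [ 0.52227136 -0.04351043 -0.21785122] 21.75
[314.7 304.1] 285 [ 25.4 -23.9] ((25.03046226501465, -23.959537506103516), (34.21345901489258, 18.014162063598633), 0.53545081615448)
[262.7 353.5] 240 [  36.3 -122.3] ((36.128082275390625, -122.13617706298828), (17.164648056030273, 25.104915618896484), 88.72699737548828)
```

View pics/c7.png

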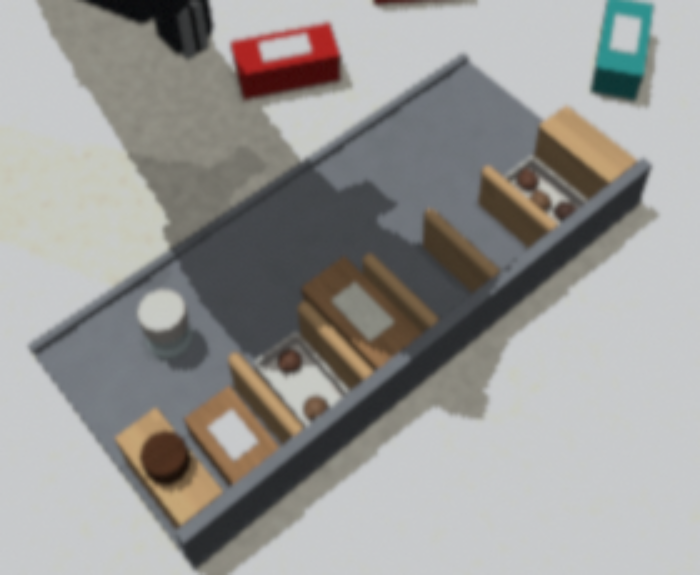

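The box (label at (362,308) in the crop) is home in the third gap from the knob, between div4 and div3. The trays, small box and jar look unmoved.

```bash
python3 -c "
from cell import ctrl; print(ctrl.finish_job())"
```

```text
the job is handed in; nothing more can be done
None
```

The box is home in the third gap from the knob, and I handed the job in at about 22 s on the robot's clock; no verdict is reported.

- **Touches, in order:** knob at 5.8 N, then div5 at 8.7 N, then div4 at 17.5 N. The knob is at the right (-y) end of the rack.
- **Push:** I slid the box along the strip with two spread fingertips, then into the gap with shut fingers. The force rose to 5.6 N and the arm stopped advancing, which I took as contact with the back wall.
- **Final position:** after backing off, the box label measured rack x ≈ 25, y ≈ -24, under 0.01 rad off the gap's axis. Home is x = 25, y = -24.
- **Other objects:** the small box's label did not shift between measurements. I checked the trays and jar only by eye in the last picture, and they look unmoved.
- **Disagreement:** the real fingertips sit about 33 mm above the reported TCP. The first descent onto the knob therefore met nothing at the nominal height, and I corrected every later move by the height where contact came.

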